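Load the vial rack into the autosampler and set it running

TASK

Load the autosampler: pick up the vial rack, keep it level, set it down gently on the two raised runners in front of the bay with its red finger tab outwards (away from the bay), and let go. Then take it by the finger tab, slide it fully home into the bay, and only then flip the toggle on the console over to the green (run) side, leaving the bottles and the beaker where they stand.

Things in the scene. Friction and masses are not known exactly. Their poses are not given: they have to be found in the camera images.
- sampler: HPLC autosampler, cream box 345 wide x 435 deep x 240 high (mm), fixed at the left, its open front facing right and away from the robot. Origin on the bench under the middle of the bay mouth, in the front face; x into the bay, y left as seen facing the front, z up. Bay mouth 170 wide; hood underside 160 above the bench, face at x = 0: no room under it for a gripper on the rack's top handle.
- seat (a point): Point fixed to the sampler (axes as the sampler's), in front of the hood: x = -90, y = 0, 123.5 above the bench. A good place for the middle of the rack's top handle when the rack is set down on the runners; the rack then still has 150 to slide to be home.
- runner_left (a point): Middle of the flat top of the left runner's open part (sampler x = -85, y = +58.5, 55 above the bench); the right one mirrors it at y = -58.5. Aluminium, tops 13 wide, x = -170 to the stop (+135); an outward-leaning guide lip 8 high stands on each outer edge (y = +-65). The rack's side flanges lie on the tops with 3 sideways play to each lip; its body hangs between. Below is a drip tray 12 high.
- home (a point): Point fixed to the sampler (axes as the sampler's): where the middle of the rack's top handle is when the rack is on the runners and fully home against the stop at the back of the bay: 60 inside the front face (x = +60), y = 0, 123.5 above the bench.
- rack_handle (a point): Middle of the red top handle of the loose grey vial rack (0.3 to 0.5 kg). Handle bar 70 long (rack x) x 10 thick (y) x 27 high, its middle 98.5 above the rack's underside; 23 free between bar and vial caps. Rack body 150 long x 92 wide x 45 high; side flanges, full length, make it 124 wide, undersides at 30, tops at 36. Axes: x towards the end that goes in first, y left, z up.
- rack_tab (a point): Grip point of the rack's red upright finger tab, on a tongue 40 wide at its -x end: tab 28 long (rack x) x 10 thick (y), from 36 to 90 above the rack's underside; this point is at 68, and 130 from the rack's middle. With the rack home it is 70 in front of the hood face and 93 above the bench. Axes as the rack's.
- switch (a joint): Toggle on the console. 0 = bat leans to the bay side (sampler +y, red dot, standby, as it starts), 0.7 = leans to the outer side (sampler -y, green dot, run), centre 0.35. An over-centre spring holds it at either end: push the bat's tip sideways with about 3 N until past the centre and it snaps over by itself.
- switch_tip (a point): Centre of the 10 mm ball end of the toggle's steel bat, 28 from its pivot. The bat swings 0.35 rad to either side of the console's normal, along the sampler's y. The ball is about 32 above the console.
- switch_pivot (a point): Pivot of the bat, fixed to the sampler at x = -64, y = -165, 89 above the bench, 6 above the sloping console top. The console stands right of the bay mouth as seen facing the front (x = -110 to 0, y = -245 to -95); its top rises from 70 above the bench at the front to 100 at the hood face.
- amber_bottle: Loose brown bottle with a blue cap, 56 diameter x 105 high, origin at its underside; leave it alone.
- white_bottle: Loose white bottle with a red cap, 56 diameter x 105 high, origin at its underside; leave it alone.
- beaker: Loose glass beaker, 68 diameter x 85 high, origin at its underside; leave it alone.

How it is judged:
By the outcome, as a careful person would: the job done as asked, in the order asked, and still so for the second after the job is handed in, with the robot touching nothing.
It also fails if it takes over 58 s, if anything falls off the work surface, if the arm or the gripper's body presses on something with over 40 N, if the wrist force passes 120 N, or if a joint passes its speed limit or range.

ROBOT

A 6-joint arm with a two-finger parallel gripper is mounted at the origin on the work surface. World frame = base frame: x ahead of the robot, y to its left, z up, the work surface at z = 0. Lengths are in m, angles in degrees, forces in N, time in s.
With the tool pointing down it reaches from about 0.4 to 0.825 m from the base axis. Payload 7 kg.
Tool frame: the origin (TCP) lies at the centre of the arm's flange, where the gripper is bolted on; the fingertips stand 178 mm ahead of it and the grasp point (between the pads) lies 159 mm ahead of it (tip_reach is the distance from the TCP to the fingertips, in m); z points along the fingers, y is the line along which they close (so a half turn about z gives the same grasp; the last joint's range is limited). The gripper opens to 88 mm and grips with 3 to 60 N. Pads are 19 mm wide; open, the fingers measure 130 mm over their backs; the gripper's body (78 mm by 193 mm) begins 47 mm behind the grasp point.
Start: joints at [90.476, 20.546, 0.682, 0, -70.136, -16.507], TCP at [0.186, 0.649, 0.405] pointing down, gripper open.
Joint ranges: [-176.03, 176.03], [-82.01, 121.73], [-58.28, 71.71], [-173.87, 95.51], [-174.79, -0.11], [-173.66, 173.66]. Speed limits (degrees/s): [136.94, 136.94, 172.46, 180, 180, 180].

INTERFACE

Orientations are given as [roll, pitch, yaw] about the fixed x, y, z axes, in that order (R = Rz(yaw) Ry(pitch) Rx(roll)).
In Python, from plant import * gives the robot as it stands.
- The arm moves only by the shell command python3 -m handwheel 'ROWS'. ROWS is JSON, a list of rows, each a list of 7 numbers: the opening, from -1 (shut) to 1 (fully open), then the shift along the tool's x, y, z as a fraction of full scale, then the turn, a rotation vector about the tool's x, y, z as a fraction of full scale. A call has 1 to 5 rows; each row shifts and turns the commanded pose from where the row before left it, along the tool's axes as they then stand; what a row does not reach is not made up. Full scale, the value 1, is 0.025 m for a shift and 6 degrees for a turn. A row lasts 1/8 s, in which the tool goes at most 62.5 mm and 10.7 degrees, less where a joint would pass 70% of its speed; a pose out of reach is approached as far as the arm can. A call with a number of a shift or a turn outside -1 to 1 is refused whole. A call with a gripper value outside its range is refused whole. The fingers move at their own pace and stop on an object; the grip force is fixed at half the most. Time passes only in rows, so rows that do not move let the fingers close. It gives the time, the measured TCP pose, the force, the opening and the grip force at its end, in the units of the state.
- get_obs(): the state, without advancing time (a new reading comes with each control period).
- snapshot(name): name is "scene" or "top" or "wrist"; returns a dict with "color" (400x640x3 uint8, red, green, blue), "fx", "fy", "cx", "cy" (pixels), "R" (3x3) and "t" (3): a world point X has camera coordinates R X + t; the wrist camera has in their place "tool_from_camera" (4x4, takes a point from camera to tool coordinates, whose origin is the TCP and whose axes are the flange's). Camera axes: x right, y down, z forward; pixel columns grow to the right and rows downward; lengths in m; the calibration is good to about 2 mm. A picture is of the moment at which its call begins: read the wrist's pose just before it. There is no depth.
- close_job(): hands the job in; it is judged then, once.
The state is a dict: "clock": time; "joint_pos": joint angles; "qvel": joint speeds; "tau": joint torques, N m; "tool_pos": TCP position; "orientation": TCP orientation; "force": force on the tool from outside, world axes, zero at the start; "moment": the same for the moment, N m; "opening": finger opening in m; "gripper_force": force on a finger pad.
Only numpy, scipy, OpenCV 4.12 (cv2) and the standard library are available. Lean on these libraries where they do the work, as an engineer would, in place of code of your own. Each camera call takes 0.05 s, during which the arm holds its last target. There are 200 camera calls.

## Working session

There is one attempt and no reset: what is moved stays moved. The work goes in short steps, Python scripts to look and compute and a shell command to move; the robot and the scene stay as the last step left them, time stands still between calls to the robot, and variables do not carry over. Pictures are saved under pics/ and viewed, at most 14 in all, crops included, and the job is handed in when it is done.

```bash
mkdir -p pics; ls
python3 - <<'E'
from plant import *
import cv2,pickle
d={}
for n in("scene","top","wrist"):
    s=snapshot(n); d[n]=s; cv2.imwrite(f"pics/{n}0.png",s["color"][:,:,::-1])
pickle.dump(d,open("d0.pkl","wb"))
for n in d: print(n,{k:v for k,v in d[n].items() if k!="color"})
o=get_obs();print(o)
E
```

```text
pics
scene {'fx': 375.5295621446757, 'fy': 375.5295621446757, 'cx': 318.21740936045177, 'cy': 200.15934257520883, 'R': array([[ 0.02389975,  0.99969363,  0.00643734],
       [ 0.84894746, -0.01689456, -0.52820714],
       [-0.52793656,  0.01808898, -0.84909115]]), 't': array([ 0.08163296, -0.42997086,  1.25192077])}
top {'fx': 430.1667596747502, 'fy': 430.1667596747502, 'cx': 318.6321922573123, 'cy': 205.41157515506868, 'R': array([[ 0.0268066 , -0.99963977, -0.00131522],
       [-0.99752592, -0.02666433, -0.06504651],
       [ 0.06498801,  0.00305564, -0.99788137]]), 't': array([-0.11576493,  0.58427444,  1.07778063])}
wrist {'fx': 310.25079843350443, 'fy': 310.25079843350443, 'cx': 318.8512074412615, 'cy': 200.27546871007246, 'tool_from_camera': array([[ 3.74135285e-04, -9.61258792e-01, -2.75647229e-01,
         7.42485060e-02],
       [ 9.99999751e-01,  5.24370616e-04, -4.71329511e-04,
        -4.39305618e-04],
       [ 5.97610943e-04, -2.75646984e-01,  9.61258749e-01,
         1.98171033e-02],
       [ 0.00000000e+00,  0.00000000e+00,  0.00000000e+00,
         1.00000000e+00]])}
{'clock': 0.15, 'joint_pos': array([ 9.04764326e+01,  2.05809037e+01,  6.46675513e-01, -1.31112506e-02,
       -7.01349786e+01, -1.65043703e+01]), 'qvel': array([ 0.02216239, -0.10121165,  0.09539685,  0.04054266,  0.0381085 ,
       -0.09297278]), 'tau': array([-9.31417380e-04, -5.83280718e+01,  2.93289471e+01,  7.00127542e+00,
        8.75408063e-03, -1.08624090e-04]), 'tool_pos': array([0.18637   , 0.64861913, 0.40396148]), 'orientation': array([ 1.79930143e+02, -7.84315047e-03, -1.60323957e+01]), 'force': array([-0.15871996,  0.14147207, -0.20312657]), 'moment': array([ 0.04707824,  0.0366874 , -0.02282311]), 'gripper_force': 0.0, 'opening': 0.08751312971139297}
```

View pics/scene0.png

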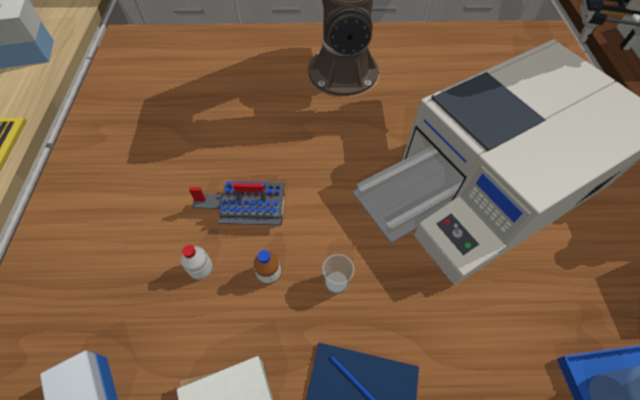

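View pics/top0.png

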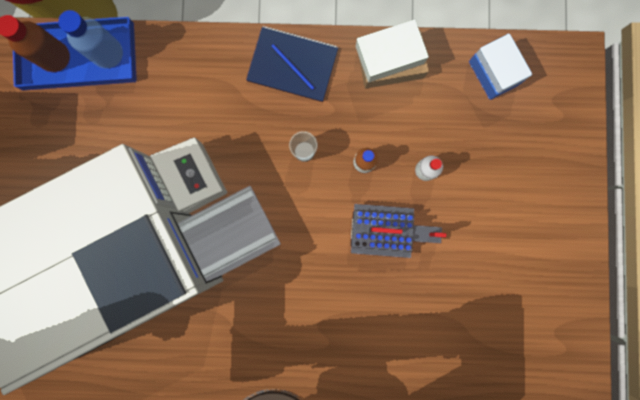

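The scene view shows the rack at about (250,202) with its tab on the left, and the sampler at right with runners at about (410,195). In the top view the rack handle is at about (387,231), the tab at (440,235) and the bay runners at (230,235). Next I enlarge both areas.

Run:
```python
import cv2
im=cv2.imread("pics/top0.png")
cv2.imwrite("pics/rk.png",cv2.resize(im[190:270,335:465],None,fx=6,fy=6,interpolation=cv2.INTER_CUBIC))
cv2.imwrite("pics/sm.png",cv2.resize(im[135:285,130:290],None,fx=4,fy=4,interpolation=cv2.INTER_CUBIC))
```

```text
(no output)
```

View pics/rk.png

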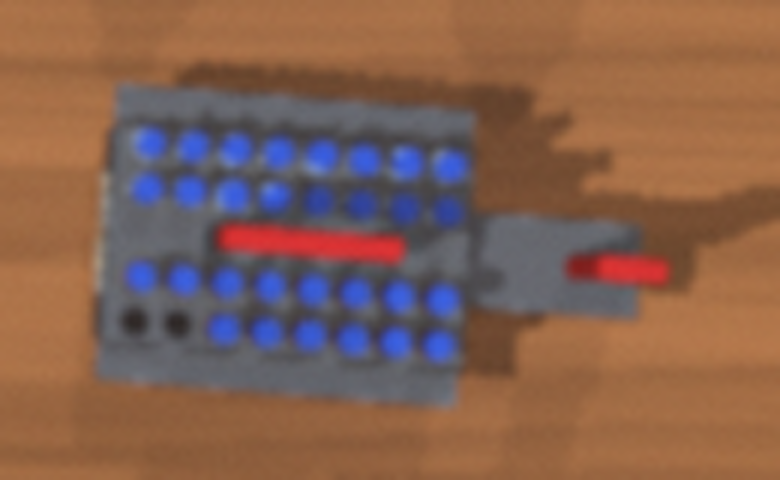

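View pics/sm.png

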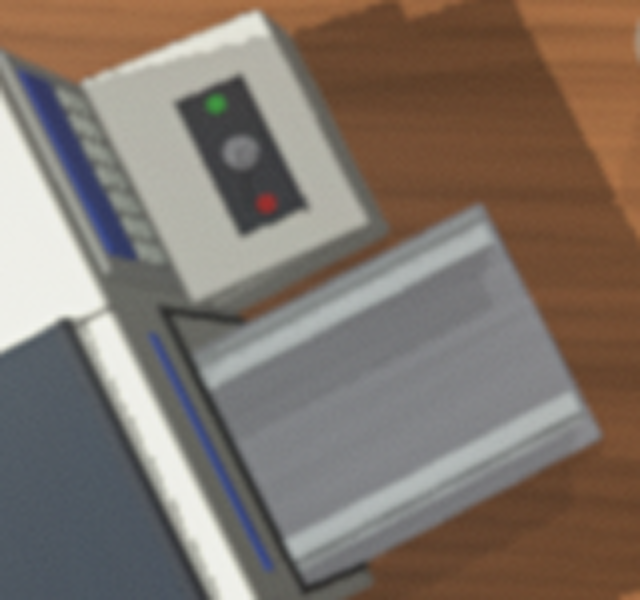

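Crop pixels:

- **Rack:** handle top runs (219,237) to (405,250). Flange corners are (118,85), (476,110), (455,405) and (97,378). Tab top is centred at (634,270).
- **Sampler:** runner outer ends at (490,233) and (578,405). Console front-top corners at (258,12) and (370,222), and the switch ball at about (242,152).

```bash
cat > h.py <<'E'
import numpy as np, cv2, pickle
from scipy.optimize import least_squares
from scipy.spatial.transform import Rotation as Ro
def proj(s,X):
    c=np.atleast_2d(X)@s["R"].T+s["t"]; return np.c_[s["fx"]*c[:,0]/c[:,2]+s["cx"],s["fy"]*c[:,1]/c[:,2]+s["cy"]]
def cam(o,s):
    "wrist snapshot -> add world R,t"
    T=np.eye(4);T[:3,:3]=Ro.from_euler('xyz',o["orientation"],degrees=True).as_matrix();T[:3,3]=o["tool_pos"]
    M=np.linalg.inv(T@s["tool_from_camera"]); s["R"]=M[:3,:3];s["t"]=M[:3,3];return s
def w(p,P):
    x,y,a=p;c,s_=np.cos(a),np.sin(a);P=np.atleast_2d(P);return np.c_[x+c*P[:,0]-s_*P[:,1],y+s_*P[:,0]+c*P[:,1],P[:,2]]
def fit(s,P,uv,p0):
    r=least_squares(lambda p:(proj(s,w(p,P))-uv).ravel(),p0,loss='soft_l1'); return r.x,r.fun.reshape(-1,2)
E
python3 - <<'E'
from h import *
d=pickle.load(open("d0.pkl","rb"));s=d["top"]
up=lambda a,k,o:(np.array(a,float)+.5)/k-.5+o
uv=up([(219,237),(405,250),(118,85),(476,110),(455,405),(97,378),(634,270)],6,np.array([335,190]))
P=np.array([(.035,0,.112),(-.035,0,.112),(.075,-.062,.036),(-.075,-.062,.036),(-.075,.062,.036),(.075,.062,.036),(-.13,0,.09)])
p,r=fit(s,P,uv,[.45,-.15,1.6]);print("rack",p[:2],np.degrees(p[2]));print(r.round(2))
uv=up([(490,233),(578,405),(258,12),(370,222)],4,np.array([130,135]))
P=np.array([(-.17,-.0585,.055),(-.17,.0585,.055),(-.11,-.245,.07),(-.11,-.095,.07)])
q,r=fit(s,P,uv,[.45,.3,2]);print("sampler",q[:2],np.degrees(q[2]));print(r.round(2))
pickle.dump((p,q),open("pq.pkl","wb"))
# check with scene + top predicted
print(proj(d["scene"],w(p,[(0,0,.112),(-.13,0,.09)])),proj(d["scene"],w(q,[(-.17,-.0585,.055),(-.17,.0585,.055),(-.11,-.245,.07)])))
n=np.array([-.03/.114,0,.11/.114]);n/=np.linalg.norm(n)
tip=np.array([-.064,-.165,.089])+.028*(n*np.cos(.35)+np.array([0,np.sin(.35),0]))
print("tip",tip,w(q,tip),(proj(s,w(q,tip))-[130,135]+.5)*4, "seat",w(q,(-.09,0,.1235)),"home",w(q,(.06,0,.1235)), "tab at seat",w(q,(-.22,0,.093)))
print(np.linalg.norm(w(q,(-.09,0,0))),np.linalg.norm(w(q,(-.07,0,0))),np.linalg.norm(p[:2]))
E
```

```text
rack [ 0.52789608 -0.26063068] 87.10930948981422
[[ 0.85 -0.15]
 [-0.08  0.01]
 [-0.21 -0.39]
 [-0.22  0.04]
 [ 0.15  0.45]
 [-0.29  0.27]
 [-0.06 -0.18]]
sampler [0.47587314 0.18415439] 119.61260702992695
[[-0.16  0.29]
 [-0.16 -0.83]
 [ 0.19 -0.29]
 [ 0.13  0.84]]
[[247.02503738 184.43548743]
 [193.90763126 188.25176882]] [[386.96568558 224.95057285]
 [358.95355089 189.32610259]
 [462.73363656 275.12282674]]
tip [-0.07092063 -0.15539886  0.11437564] [[0.64601901 0.19928471 0.11437564]] [[247.27332967 158.98786835]] seat [[0.52034513 0.10590963 0.1235    ]] home [[0.44622515 0.23631756 0.1235    ]] tab at seat [[ 0.58458244 -0.00711058  0.093     ]]
0.531014031918687 0.5251420431611654 0.5887296667646261
```

Fit residuals are under 1 px, and the predicted scene pixels match. Next I raise clear of the sampler, turn to the rack and travel over to it.

```bash
H="python3 -m handwheel"
$H '[[1,0,0,-1,0,0,1],[1,0,0,-1,0,0,1],[1,0,0,-1,0,0,1],[1,0,0,-1,0,0,1],[1,0,0,0,0,0,1]]' >/dev/null
$H '[[1,0,0,0,0,0,1],[1,0,0,0,0,0,1],[1,0,0,0,0,0,1],[1,0,0,0,0,0,1],[1,0,0,0,0,0,1]]'>/dev/null
$H '[[1,0,0,0,0,0,1],[1,0,0,0,0,0,1],[1,0,0,0,0,0,0.8]]'
$H '[[1,1,-1,0,0,0,0],[1,1,-1,0,0,0,0],[1,1,-1,0,0,0,0],[1,1,-1,0,0,0,0],[1,1,-1,0,0,0,0]]'
$H '[[1,1,-1,0,0,0,0],[1,1,-1,0,0,0,0],[1,1,-1,0,0,0,0],[1,1,-1,0,0,0,0],[1,1,-1,0,0,0,0]]'
```

```text
clock: 1.78
tool_pos: [0.1864, 0.6487, 0.5042]
orientation: [180.0, -0.0, -93.0]
force: [0.4, 0.7, 0.0]
opening: 0.0875
gripper_force: 0.0
clock: 2.4
tool_pos: [0.3057, 0.5167, 0.5044]
orientation: [180.0, -0.0, -92.8]
force: [-0.4, 0.3, 0.5]
opening: 0.0876
gripper_force: 0.0
clock: 3.02
tool_pos: [0.4244, 0.3857, 0.5045]
orientation: [180.0, -0.0, -92.8]
force: [0.4, -0.1, 0.4]
opening: 0.088
gripper_force: 0.0
```

```bash
H="python3 -m handwheel"
$H '[[1,1,-0.215,0,0,0,0],[1,1,-0.215,0,0,0,0],[1,1,-0.215,0,0,0,0],[1,1,-0.215,0,0,0,0],[1,1,-0.215,0,0,0,0]]' >/dev/null
$H '[[1,1,-0.215,0,0,0,0],[1,1,-0.215,0,0,0,0],[1,1,-0.215,0,0,0,0],[1,1,-0.215,0,0,0,0],[1,1,-0.215,0,0,0,0]]' >/dev/null
$H '[[1,1,-0.215,0,0,0,0],[1,1,-0.215,0,0,0,0],[1,1,-0.215,0.5,0,0,0],[1,1,-0.215,0.5,0,0,0],[1,1,-0.215,0.5,0,0,0]]' >/dev/null
$H '[[1,1,-0.215,0.5,0,0,0],[1,1,-0.215,0.5,0,0,0],[1,1,-0.215,0.5,0,0,0],[1,1,-0.215,0.5,0,0,0],[1,1,-0.215,0.5,0,0,0]]' >/dev/null
$H '[[1,1,-0.215,0.5,0,0,0],[1,1,-0.215,0.5,0,0,0],[1,1,-0.215,0.5,0,0,0],[1,1,-0.215,0.5,0,0,0],[1,1,-0.215,0.5,0,0,0]]' >/dev/null
$H '[[1,0.6,-0.15,0,0,0,0],[1,0,0,0,0,0,0]]'
python3 - <<'E'
from h import *
from plant import *
o=get_obs();s=cam(o,snapshot("wrist"));pickle.dump((o,s),open("d1.pkl","wb"));p,q=pickle.load(open("pq.pkl","rb"))
im=s["color"][:,:,::-1].copy();cv2.imwrite("pics/w1.png",im)
print(proj(s,w(p,[(.035,0,.112),(-.035,0,.112),(-.13,0,.09),(-.075,.062,.036),(-.075,-.062,.036),(.075,-.062,.036),(.075,.062,.036)])).round(1))
E
```

```text
clock: 6.4
tool_pos: [0.53, -0.2603, 0.3425]
orientation: [-180.0, -0.0, -92.9]
force: [-0.9, 0.1, 0.2]
opening: 0.0877
gripper_force: 0.0
[[321.7 261.8]
 [322.  169.5]
 [322.1  23.6]
 [391.2 109.5]
 [251.4 109.4]
 [260.2 262.6]
 [381.7 262.6]]
```

View pics/w1.png

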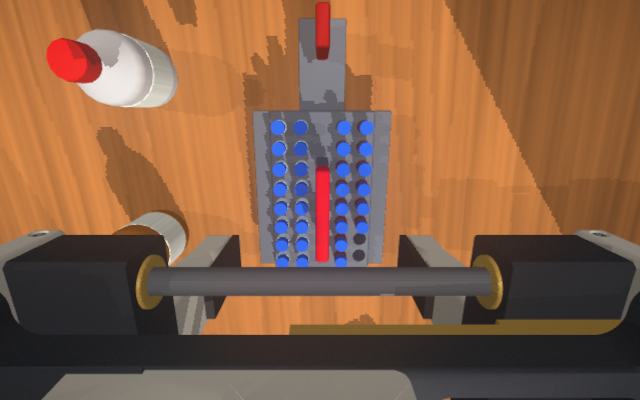

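The handle lies at u≈322, rows 168–262, and the flange corners are at (253,110) and (391,111). That matches the prediction, with a 2 mm tool-y offset. Next I descend and grip.

```bash
H="python3 -m handwheel"
$H '[[1,0,0.09,1,0,0,0],[1,0,0,1,0,0,0],[1,0,0,0.8,0,0,0],[1,0,0,0.6,0,0,0],[1,0,0,0,0,0,0]]'
$H '[[-1,0,0,0,0,0,0],[-1,0,0,0,0,0,0],[-1,0,0,0,0,0,0],[-1,0,0,0,0,0,0],[-1,0,0,0,0,0,0]]'
$H '[[-1,0,0,0,0,0,0],[-1,0,0,0,0,0,0],[-1,0,0,0,0,0,0]]'
```

```text
clock: 7.08
tool_pos: [0.5277, -0.2588, 0.2567]
orientation: [179.9, 0.0, -92.8]
force: [0.5, -0.4, -0.3]
opening: 0.0878
gripper_force: 0.0
clock: 7.7
tool_pos: [0.5279, -0.2593, 0.2573]
orientation: [-180.0, -0.0, -92.8]
force: [0.5, 0.2, 0.1]
opening: 0.043
gripper_force: 0.0
clock: 8.07
tool_pos: [0.5279, -0.2593, 0.2571]
orientation: [180.0, -0.0, -92.8]
force: [-0.3, 0.5, -0.8]
opening: 0.0133
gripper_force: 0.0
```

```bash
H="python3 -m handwheel"
$H '[[-1,0,0,0,0,0,0],[-1,0,0,0,0,0,0],[-1,0,0,0,0,0,0]]'
$H '[[-1,0,0,-0.2,0,0,0],[-1,0,0,-0.4,0,0,0],[-1,0,0,-0.6,0,0,0],[-1,0,0,-0.8,0,0,0],[-1,0,0,-0.8,0,0,0]]'
$H '[[-1,0,0,-0.8,0,0,0],[-1,0,0,-0.4,0,0,-0.4],[-1,0,0,0,0,0,-0.8],[-1,0,0,0,0,0,-0.8],[-1,0,0,0,0,0,-0.8]]'
$H '[[-1,0,0,0,0,0,-0.8],[-1,0,0,0,0,0,-0.8],[-1,0,0,0,0,0,-0.6],[-1,0,0,0,0,0,-0.4],[-1,0,0,0,0,0,0]]'
```

```text
clock: 8.45
tool_pos: [0.5279, -0.2592, 0.2572]
orientation: [-180.0, 0.0, -92.8]
force: [0.5, 0.9, -0.3]
opening: 0.0095
gripper_force: 30.0
clock: 9.07
tool_pos: [0.5278, -0.2593, 0.3288]
orientation: [-180.0, -0.0, -92.8]
force: [-0.1, -0.1, -3.0]
opening: 0.0098
gripper_force: 30.0
clock: 9.7
tool_pos: [0.5277, -0.2592, 0.3583]
orientation: [-179.9, -0.0, -75.9]
force: [0.1, 0.2, -4.1]
opening: 0.0095
gripper_force: 30.0
clock: 10.32
tool_pos: [0.5278, -0.2592, 0.3581]
orientation: [-180.0, -0.0, -60.4]
force: [0.1, -0.0, -3.2]
opening: 0.0093
gripper_force: 30.0
```

```bash
H="python3 -m handwheel"
$H '[[-1,-0.4,-0.22,0,0,0,0],[-1,-0.7,-0.38,0,0,0,0],[-1,-1,-0.54,0,0,0,0],[-1,-1,-0.54,0,0,0,0],[-1,-1,-0.54,0,0,0,0]]' >/dev/null
$H '[[-1,-1,-0.54,0,0,0,0],[-1,-1,-0.54,0,0,0,0],[-1,-1,-0.54,0,0,0,0],[-1,-1,-0.54,0,0,0,0],[-1,-1,-0.54,0,0,0,0]]'
$H '[[-1,-1,-0.54,0,0,0,0],[-1,-1,-0.54,0,0,0,0],[-1,-0.9,-0.48,0,0,0,0],[-1,-0.6,-0.34,0,0,0,0],[-1,-0.25,-0.14,0,0,0,0]]'
$H '[[-1,0,0,0,0,0,0],[-1,0,0,0,0,0,0]]'
python3 - <<'E'
from h import *
from plant import *
o=get_obs();s=cam(o,snapshot("wrist"));t=snapshot("top");pickle.dump((o,s,t),open("d2.pkl","wb"));p,q=pickle.load(open("pq.pkl","rb"))
a=s["color"];b=cv2.resize(t["color"][165:265,150:310],(640,400),interpolation=cv2.INTER_CUBIC)
im=np.vstack([a[:,:],b])[:,:,::-1];cv2.imwrite("pics/w2.png",cv2.resize(im,(480,600)) if 0 else a[:,:,::-1]);cv2.imwrite("pics/t2.png",b[:,:,::-1])
print(o["tool_pos"],o["orientation"],proj(s,w(q,[(-.17,-.0585,.055),(-.17,.0585,.055),(-.17,-.052,.055),(-.17,.052,.055),(-.1,-.0585,.055),(-.1,.0585,.055)])).round(1))
E
```

```text
clock: 11.58
tool_pos: [0.5219, 0.0013, 0.3574]
orientation: [-180.0, 0.0, -60.4]
force: [-0.2, -0.3, -3.6]
opening: 0.0096
gripper_force: 30.0
clock: 12.2
tool_pos: [0.5203, 0.1072, 0.3573]
orientation: [-180.0, 0.0, -60.4]
force: [-0.3, -0.3, -4.0]
opening: 0.0098
gripper_force: 30.0
clock: 12.45
tool_pos: [0.5206, 0.1055, 0.3571]
orientation: [180.0, -0.0, -60.5]
force: [-0.2, 0.2, -4.1]
opening: 0.0101
gripper_force: 30.0
[0.52058749 0.1055081  0.35710449] [ 1.79978835e+02 -2.12291668e-03 -6.04634593e+01] [[251.8 104.6]
 [386.3 104.5]
 [259.2 104.6]
 [378.8 104.5]
 [256.3 183.2]
 [381.9 183.1]]
```

View pics/w2.png

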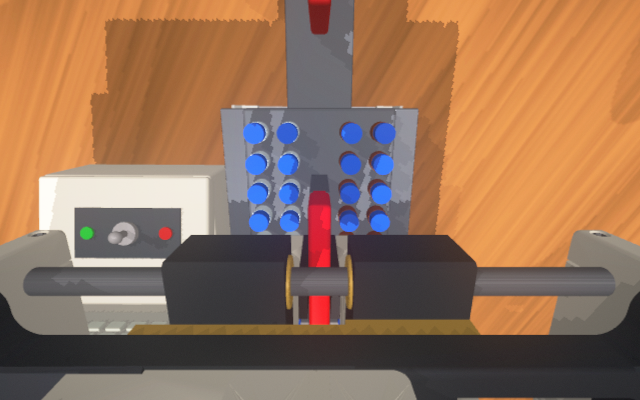

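The rack is held level over the runners. The console front edge is at v≈178 and the runner ends peek out at v≈106, u≈232–402. I enlarge this to refine the sampler pose.

Run:
```python
from h import *
o,s,t=pickle.load(open("d2.pkl","rb"));p,q=pickle.load(open("pq.pkl","rb"))
a=s["color"][:,:,::-1]
A=cv2.resize(a[95:125,220:420],(800,120),interpolation=cv2.INTER_CUBIC)
B=cv2.resize(a[160:280,30:230],(800,480),interpolation=cv2.INTER_CUBIC)
cv2.imwrite("pics/c2.png",np.vstack([A,B]))
P=[(-.17,-.065,.055),(-.17,.065,.055),(-.17,-.065,.063),(-.17,.065,.063),(-.11,-.095,.07),(-.11,-.245,.07),(-.071,-.1554,.1144),(-.11,-.095,.0),(-.11,-.245,.0)]
u=proj(s,w(q,P));print(np.c_[u,(u-[220,95])*4,(u-[30,160])*4+[0,120]].round(1))
```

```text
[[ 244.3  104.6   97.1   38.4  857.1 -101.6]
 [ 393.8  104.5  695.1   37.8 1455.1 -102.2]
 [ 242.1  104.4   88.4   37.7  848.4 -102.3]
 [ 396.   104.3  703.9   37.  1463.9 -103. ]
 [ 210.7  175.9  -37.2  323.6  722.8  183.6]
 [  39.6  176.1 -721.4  324.3   38.6  184.3]
 [ 118.3  237.  -406.7  568.1  353.3  428.1]
 [ 232.2  163.1   48.7  272.3  808.7  132.3]
 [  95.   163.2 -499.9  272.8  260.1  132.8]]
```

View pics/c2.png

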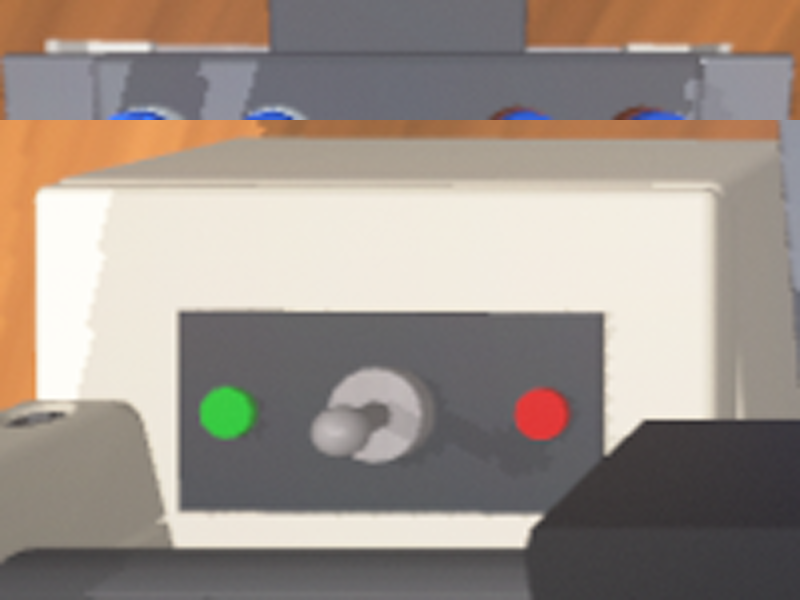

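Crop readings: runner inner ends at (150,45) and (628,45), console corners at (37,189) and (720,189), dots at (226,413) and (541,414). I refit using these.

Run:
```python
from h import *
o,s,t=pickle.load(open("d2.pkl","rb"));p,q=pickle.load(open("pq.pkl","rb"))
f=lambda a,oy:((np.array(a,float)-[0,oy]+.5)/4-.5)
uv=np.r_[f([(150,42),(628,42)],0)+[220,95],f([(37,189),(720,189),(383.5,413.5)],120)+[30,160]]
P=np.array([(-.17,-.052,.055),(-.17,.052,.055),(-.11,-.245,.07),(-.11,-.095,.07),(-.0645,-.165,.083)])
q2,r=fit(s,P,uv,q);print(q2[:2],np.degrees(q2[2]),r.round(2));print((proj(s,w(q,P))-uv).round(2))
d=w(q2,(-.09,0,0))-w(q,(-.09,0,0));a=q2[2];print("shift into,left mm",1e3*(d[0,0]*np.cos(a)+d[0,1]*np.sin(a)),1e3*(-d[0,0]*np.sin(a)+d[0,1]*np.cos(a)))
pickle.dump((p,q2),open("pq2.pkl","wb"))
n=np.array([-.03/.114,0,.11/.114]);n/=np.linalg.norm(n)
tip=np.array([-.064,-.165,.089])+.028*(n*np.cos(.35)+np.array([0,np.sin(.35),0]))
print(tip,"tip px",(proj(s,w(q2,tip))-[30,160])*4+[0,120])
for z in(0,.0255):print(w(q2,(-.09,0,z)))
```

```text
[0.47679569 0.18546149] 119.72338218900993 [[ 0.11  0.41]
 [ 0.12  0.05]
 [-0.79  0.48]
 [-0.71  0.  ]
 [ 3.87 -1.98]]
[[ 2.1  -0.53]
 [ 2.2  -0.65]
 [ 0.77 -0.81]
 [ 1.09 -0.97]
 [ 5.47 -3.05]]
shift into,left mm 0.6775464375917644 -1.6232495398890587
[-0.07092063 -0.15539886  0.11437564] tip px [[346.22694011 433.11996667]]
[[0.52141887 0.10730286 0.        ]]
[[0.52141887 0.10730286 0.0255    ]]
```

```bash
H="python3 -m handwheel"
$H '[[-1,-0.045,-0.085,0.2,0,0,-0.03],[-1,0,0,0.6,0,0,0],[-1,0,0,0.6,0,0,0],[-1,0,0,0.5,0,0,0],[-1,0,0,0.4,0,0,0]]'
$H '[[-1,0,0,0.2,0,0,0],[-1,0,0,0.15,0,0,0],[-1,0,0,0.1,0,0,0],[-1,0,0,0.05,0,0,0],[-1,0,0,0,0,0,0]]'
$H '[[-1,0,0,0.05,0,0,0],[-1,0,0,0.05,0,0,0],[-1,0,0,0,0,0,0]]'
```

```text
clock: 13.18
tool_pos: [0.5219, 0.108, 0.2984]
orientation: [179.9, -0.0, -60.2]
force: [-0.9, -0.8, -4.1]
opening: 0.01
gripper_force: 30.0
clock: 13.8
tool_pos: [0.522, 0.1081, 0.2873]
orientation: [-180.0, -0.0, -60.2]
force: [0.1, 0.8, -3.3]
opening: 0.0097
gripper_force: 30.0
clock: 14.18
tool_pos: [0.5219, 0.108, 0.2846]
orientation: [180.0, 0.0, -60.3]
force: [0.3, -0.0, -3.8]
opening: 0.0099
gripper_force: 30.0
```

```bash
H="python3 -m handwheel"
$H '[[-1,0,0,0.04,0,0,0],[-1,0,0,0.04,0,0,0],[-1,0,0,0,0,0,0]]'
$H '[[-1,0,0,0.03,0,0,0],[-1,0,0,0,0,0,0]]'
python3 - <<'E'
from h import *
from plant import *
o=get_obs();s=cam(o,snapshot("wrist"));t=snapshot("top");p,q=pickle.load(open("pq2.pkl","rb"))
a=s["color"][:,:,::-1]
A=cv2.resize(a[0:240,200:440],(600,600),interpolation=cv2.INTER_CUBIC)
cv2.imwrite("pics/c3.png",A);print(o["tool_pos"],o["force"])
E
```

```text
clock: 14.55
tool_pos: [0.5219, 0.108, 0.2825]
orientation: [180.0, 0.0, -60.3]
force: [-0.3, 0.7, -3.7]
opening: 0.0102
gripper_force: 30.0
clock: 14.8
tool_pos: [0.522, 0.1081, 0.2821]
orientation: [-180.0, -0.0, -60.2]
force: [-0.6, 0.0, -1.6]
opening: 0.0095
gripper_force: 30.0
[0.52199937 0.1080774  0.28212504] [-0.62724818  0.04941606 -1.60912581]
```

View pics/c3.png

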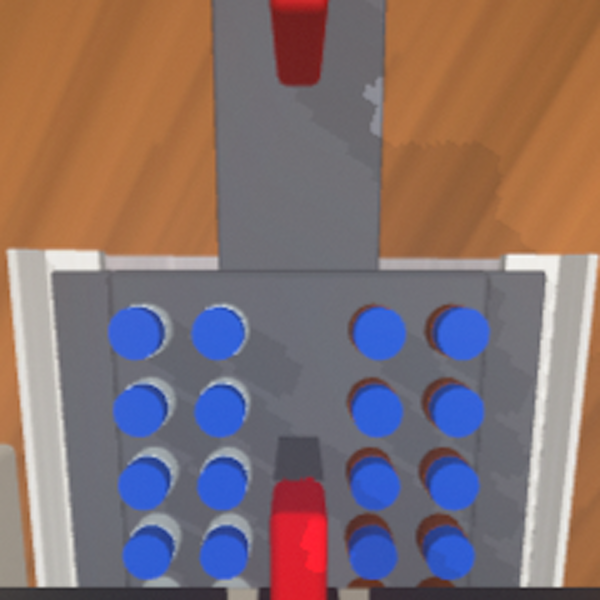

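Contact came at the expected height with about 2 N. The flanges (u 53–546) sit between the two lips with play on both sides. I let go and move back to the tab.

```bash
H="python3 -m handwheel"
$H '[[-1,0,0,0.03,0,0,0],[-1,0,0,0,0,0,0]]'
$H '[[1,0,0,0,0,0,0],[1,0,0,0,0,0,0],[1,0,0,0,0,0,0],[1,0,0,0,0,0,0],[1,0,0,-0.2,0,0,0]]'
$H '[[1,0,0,-0.4,0,0,0],[1,0.5,0,0,0,0,0],[1,1,0,0,0,0,0],[1,1,0,0,0,0,0],[1,1,0,0,0,0,0]]'
$H '[[1,1,0,0,0,0,0],[1,0.7,0,0,0,0,0],[1,0,0,0,0,0,0]]'
python3 - <<'E'
from h import *
from plant import *
o=get_obs();s=cam(o,snapshot("wrist"));p,q=pickle.load(open("pq2.pkl","rb"))
t=snapshot("top")
A=np.hstack([cv2.resize(s["color"][100:400,170:470],(400,400),interpolation=cv2.INTER_CUBIC),cv2.resize(t["color"][170:270,200:300],(400,400),interpolation=cv2.INTER_CUBIC)])
cv2.imwrite("pics/c4.png",A[:,:,::-1])
print(o["tool_pos"],o["orientation"],w(q,(-.22,0,.093)),proj(s,w(q,[(-.234,0,.115),(-.206,0,.115)])),proj(t,w(q,[(-.22,0,.115),(-.09,0,.137)])))
E
```

```text
clock: 15.15
tool_pos: [0.5219, 0.1081, 0.2821]
orientation: [-180.0, -0.0, -60.2]
force: [-4.3, 0.1, 7.4]
opening: 0.01
gripper_force: 30.0
clock: 15.78
tool_pos: [0.5219, 0.108, 0.286]
orientation: [179.9, -0.0, -60.3]
force: [0.1, 0.2, -0.2]
opening: 0.0543
gripper_force: 0.0
clock: 16.4
tool_pos: [0.5659, 0.0308, 0.2963]
orientation: [-180.0, -0.0, -60.3]
force: [0.1, -0.5, 0.1]
opening: 0.0873
gripper_force: 0.0
clock: 16.77
tool_pos: [0.5869, -0.006, 0.2959]
orientation: [180.0, 0.0, -60.4]
force: [-0.6, 0.4, -0.1]
opening: 0.0877
gripper_force: 0.0
[ 0.58685876 -0.00599844  0.29592414] [ 1.79983781e+02  3.91662061e-03 -6.03567172e+01] [[ 0.58587457 -0.00559294  0.093     ]] [[320.40348622 225.52467814]
 [320.38615624 270.98623269]] [[277.97382864 202.19661164]
 [226.34674425 228.51165553]]
```

View pics/c4.png

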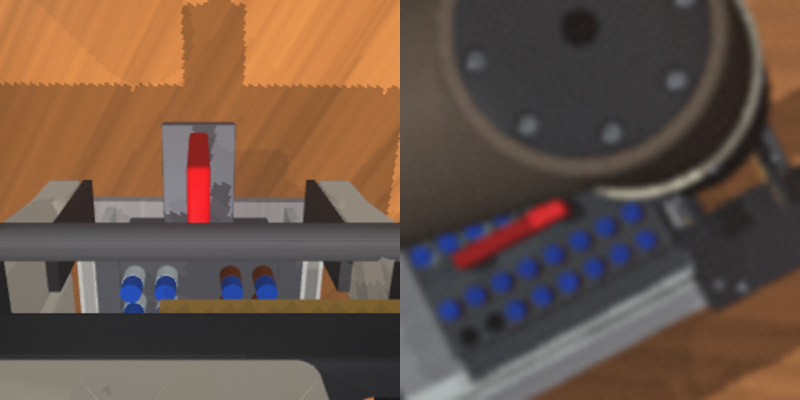

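The tab's top edge is at about (319,225) in the wrist view, centred between the open fingers. I descend and grip it.

```bash
H="python3 -m handwheel"
$H '[[1,0,0,0.5,0,0,0],[1,0,0,0.7,0,0,0],[1,0,0,0.4,0,0,0],[1,0,0,0.08,0,0,0],[-1,0,0,0,0,0,0]]'
$H '[[-1,0,0,0,0,0,0],[-1,0,0,0,0,0,0],[-1,0,0,0,0,0,0],[-1,0,0,0,0,0,0],[-1,0,0,0,0,0,0]]'
$H '[[-1,0,0,0,0,0,0],[-1,0,0,0,0,0,0],[-1,0,0,0,0,0,0],[-1,0,0,0,0,0,0],[-1,0,0,0,0,0,0]]'
$H '[[-1,0,0,0,0,0,0]]'
$H '[[-1,-0.1,0,0,0,0,0],[-1,-0.2,0,0,0,0,0],[-1,-0.2,0,0,0,0,0],[-1,-0.3,0,0,0,0,0]]'
```

```text
clock: 17.5
tool_pos: [0.5866, -0.0046, 0.2543]
orientation: [-180.0, -0.0, -60.2]
force: [0.2, 0.1, 0.1]
opening: 0.082
gripper_force: 0.0
clock: 18.12
tool_pos: [0.5865, -0.0049, 0.2542]
orientation: [-180.0, -0.0, -60.3]
force: [0.5, 0.8, -0.2]
opening: 0.0335
gripper_force: 0.0
clock: 18.75
tool_pos: [0.5865, -0.0048, 0.2542]
orientation: [-180.0, 0.0, -60.3]
force: [-0.2, 1.0, -0.1]
opening: 0.01
gripper_force: 30.0
clock: 18.88
tool_pos: [0.5865, -0.0048, 0.2541]
orientation: [180.0, 0.0, -60.3]
force: [1.1, -1.2, -0.3]
opening: 0.0099
gripper_force: 30.0
clock: 19.38
tool_pos: [0.5763, 0.0129, 0.2542]
orientation: [180.0, -0.0, -60.3]
force: [1.3, -1.6, -0.3]
opening: 0.0099
gripper_force: 30.0
```

```bash
H="python3 -m handwheel"
$H '[[-1,-0.4,0,0,0,0,0],[-1,-0.5,0,0,0,0,0],[-1,-0.5,0,0,0,0,0],[-1,-0.5,0,0,0,0,0],[-1,-0.5,0,0,0,0,0]]'
$H '[[-1,-0.5,0,0,0,0,0],[-1,-0.5,0,0,0,0,0],[-1,-0.4,0,0,0,0,0],[-1,-0.3,0,0,0,0,0],[-1,-0.3,0,0,0,0,0]]'
python3 -c "
from h import *;from plant import *
p,q=pickle.load(open('pq2.pkl','rb'));o=get_obs();d=o['tool_pos'][:2]-q[:2];c,s=np.cos(q[2]),np.sin(q[2]);print(d@[c,s],d@[-s,c],o['force'])"
```

```text
clock: 20.0
tool_pos: [0.5463, 0.0655, 0.2542]
orientation: [180.0, 0.0, -60.2]
force: [0.6, -1.7, -1.6]
opening: 0.0099
gripper_force: 30.0
clock: 20.62
tool_pos: [0.5218, 0.1084, 0.2542]
orientation: [180.0, -0.0, -60.3]
force: [1.4, -1.9, -1.2]
opening: 0.0099
gripper_force: 30.0
-0.08919756723143811 -0.000853490424986135 [ 1.4151393  -1.86852814 -1.15390749]
```

19 mm to go. I creep in until the stop force shows.

```bash
H="python3 -m handwheel"
$H '[[-1,-0.2,0,0,0,0,0],[-1,-0.2,0,0,0,0,0],[-1,-0.15,0,0,0,0,0],[-1,0,0,0,0,0,0]]'
$H '[[-1,-0.06,0,0,0,0,0],[-1,-0.06,0,0,0,0,0],[-1,0,0,0,0,0,0]]'
```

```text
clock: 21.12
tool_pos: [0.515, 0.1203, 0.2541]
orientation: [-180.0, 0.0, -60.2]
force: [-0.9, 2.5, -1.2]
opening: 0.0099
gripper_force: 30.0
clock: 21.5
tool_pos: [0.5136, 0.1226, 0.2542]
orientation: [180.0, -0.0, -60.3]
force: [0.5, -0.3, -0.1]
opening: 0.0099
gripper_force: 30.0
```

```bash
H="python3 -m handwheel"
$H '[[-1,-0.04,0,0,0,0,0],[-1,-0.04,0,0,0,0,0],[-1,0,0,0,0,0,0]]'
```

```text
clock: 21.88
tool_pos: [0.5126, 0.1244, 0.2542]
orientation: [180.0, 0.0, -60.2]
force: [0.4, -1.9, -1.0]
opening: 0.0098
gripper_force: 30.0
```

```bash
H="python3 -m handwheel"
$H '[[-1,-0.04,0,0,0,0,0],[-1,0,0,0,0,0,0]]'
$H '[[-1,-0.04,0,0,0,0,0],[-1,0,0,0,0,0,0]]'
```

```text
clock: 22.12
tool_pos: [0.5121, 0.1253, 0.2542]
orientation: [-180.0, 0.0, -60.2]
force: [-0.0, -1.2, -1.8]
opening: 0.0101
gripper_force: 30.0
clock: 22.38
tool_pos: [0.5116, 0.1256, 0.2542]
orientation: [180.0, -0.0, -60.3]
force: [1.8, -5.0, -0.5]
opening: 0.0095
gripper_force: 30.0
```

```bash
H="python3 -m handwheel"
$H '[[-1,-0.04,0,0,0,0,0],[-1,0,0,0,0,0,0]]'
$H '[[-1,-0.03,0,0,0,0,0],[-1,0,0,0,0,0,0]]'
```

```text
clock: 22.62
tool_pos: [0.5113, 0.1258, 0.2544]
orientation: [179.9, -0.1, -60.3]
force: [4.0, -9.7, 1.8]
opening: 0.0097
gripper_force: 30.0
clock: 22.88
tool_pos: [0.511, 0.1259, 0.2545]
orientation: [179.9, -0.1, -60.3]
force: [4.6, -13.0, 1.6]
opening: 0.0097
gripper_force: 30.0
```

The rack is firmly against the stop: 13 N, with the position stalled at sampler x ≈ −69 mm against −70 expected. I release and lift clear.

```bash
H="python3 -m handwheel"
$H '[[1,0,0,0,0,0,0],[1,0,0,0,0,0,0],[1,0,0,0,0,0,0],[1,0,0,0,0,0,0],[1,0,0,0,0,0,0]]'
$H '[[0,0,0,-0.5,0,0,0],[0,0,0,-1,0,0,0],[0,0,0,-1,0,0,0],[0,0,0,-0.3,0,0,0],[0,0,0,0,0,0,0]]'
python3 - <<'E'
from h import *
from plant import *
p,q=pickle.load(open("pq2.pkl","rb"));o=get_obs();s=cam(o,snapshot("wrist"))
cv2.imwrite("pics/c5.png",s["color"][:,:,::-1])
n=np.array([-.03/.114,0,.11/.114]);n/=np.linalg.norm(n)
tip=np.array([-.064,-.165,.089])+.028*(n*np.cos(.35)+np.array([0,np.sin(.35),0]))
T=w(q,tip)[0];a=np.radians(o["orientation"][2]);d=T-o["tool_pos"]
print(T,o["tool_pos"],"tool x,y mm",1e3*(d[0]*np.cos(a)+d[1]*np.sin(a)),1e3*(d[0]*np.sin(a)-d[1]*np.cos(a)),proj(s,[T]),proj(s,w(q,[(-.056,0,.115),(-.084,0,.115)])))
E
```

```text
clock: 23.5
tool_pos: [0.5108, 0.1277, 0.2541]
orientation: [-180.0, 0.0, -60.2]
force: [-0.2, -0.1, 0.1]
opening: 0.0545
gripper_force: 0.0
clock: 24.12
tool_pos: [0.5108, 0.1276, 0.3248]
orientation: [-179.9, 0.0, -60.3]
force: [-0.8, -0.4, -0.7]
opening: 0.0441
gripper_force: 0.0
[0.64691198 0.20092074 0.11437564] [0.51076634 0.12760582 0.32475927] tool x,y mm 3.898052067408564 -154.58175709897478 [[ 83.18167763 222.56859806]] [[320.92656732 244.36152312]
 [321.04204748 203.97792417]]
```

View pics/c5.png

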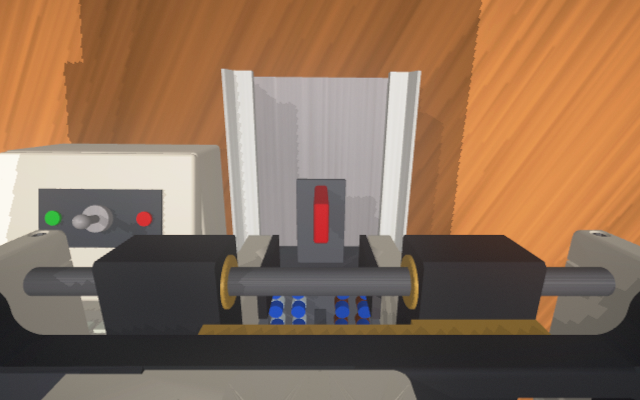

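The tab is home (tab top around (321,205)). The ball is at (80,222) against (83,222) predicted. Next I straddle the bat with the half-open fingers.

```bash
H="python3 -m handwheel"
$H '[[0,0.16,-0.5,0,0,0,0],[0,0,-1,0,0,0,0],[0,0,-1,0,0,0,0],[0,0,-1,0,0,0,0],[0,0,-1,0,0,0,0]]'
$H '[[0,0,-1,0,0,0,0],[0,0,-0.74,0,0,0,0],[0,0,0,0,0,0,0]]'
python3 - <<'E'
from h import *
from plant import *
o=get_obs();s=cam(o,snapshot("wrist"));p,q=pickle.load(open("pq2.pkl","rb"))
cv2.imwrite("pics/c6.png",s["color"][:,:,::-1])
print(proj(s,w(q,[(-.0709,-.1554,.1144),(-.064,-.165,.089)])),proj(s,[o["tool_pos"]-[0,0,.178]]))
E
```

```text
clock: 24.8
tool_pos: [0.6119, 0.1804, 0.3228]
orientation: [179.9, -0.0, -60.3]
force: [-0.3, -0.3, -0.4]
opening: 0.0437
gripper_force: 0.0
clock: 25.18
tool_pos: [0.6495, 0.202, 0.3221]
orientation: [179.9, -0.0, -60.3]
force: [-0.1, -1.3, -0.5]
opening: 0.0441
gripper_force: 0.0
[[322.91609688 230.56112232]
 [309.2842519  226.54631347]] [[318.64177326 249.70611223]]
```

View pics/c6.png

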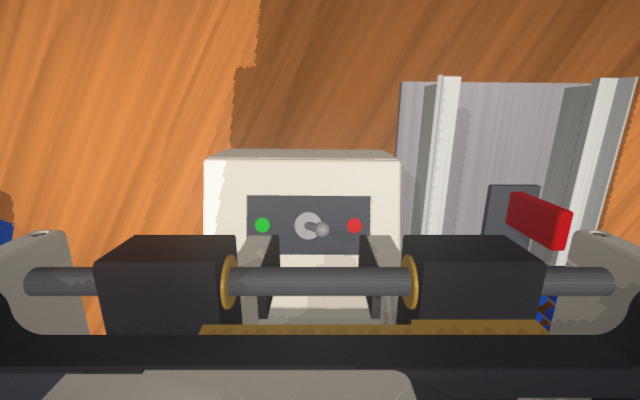

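The ball is at (322,229), between the fingers, leaning to red. I descend and sweep towards the green side.

```bash
H="python3 -m handwheel"
$H '[[0,0,0,0.6,0,0,0],[0,0,0,0.6,0,0,0],[0,0,0,0.32,0,0,0],[0,0,0,0,0,0,0]]'
$H '[[0,0,-0.2,0,0,0,0],[0,0,-0.2,0,0,0,0],[0,0,-0.16,0,0,0,0]]'
$H '[[0,0,-0.1,0,0,0,0],[0,0,-0.1,0,0,0,0],[0,0,-0.1,0,0,0,0],[0,0,-0.1,0,0,0,0]]'
$H '[[0,0,-0.1,0,0,0,0],[0,0,-0.06,0,0,0,0],[0,0,0,0,0,0,0]]'
```

```text
clock: 25.72
tool_pos: [0.6479, 0.2013, 0.2852]
orientation: [179.9, -0.0, -60.2]
force: [-0.2, 0.1, 0.3]
opening: 0.0445
gripper_force: 0.0
clock: 26.1
tool_pos: [0.6609, 0.2088, 0.2866]
orientation: [-180.0, -0.0, -60.2]
force: [-0.1, 0.1, 0.3]
opening: 0.0438
gripper_force: 0.0
clock: 26.6
tool_pos: [0.6694, 0.2136, 0.2863]
orientation: [-180.0, 0.0, -60.3]
force: [-0.1, 0.6, 1.0]
opening: 0.0439
gripper_force: 0.4
clock: 26.98
tool_pos: [0.6727, 0.2156, 0.286]
orientation: [-180.0, 0.0, -60.2]
force: [-1.1, 0.1, -0.1]
opening: 0.0435
gripper_force: 0.0
```

```bash
H="python3 -m handwheel"
$H '[[0,0,0,-0.5,0,0,0],[0,0,0,-1,0,0,0],[0,0,0,-1,0,0,0],[0,0,0,-0.5,0,0,0],[0,0,0,0,0,0,0]]'
python3 - <<'E'
from h import *
from plant import *
o=get_obs();s=cam(o,snapshot("wrist"));t=snapshot("scene")
a=cv2.resize(s["color"][:300],(800,375));b=cv2.resize(t["color"][140:300,340:540],(280,224),interpolation=cv2.INTER_CUBIC);c=t["color"][170:300,150:420]
f=np.zeros((600,800,3),np.uint8);f[:375]=a;f[376:600,:280]=b;f[376:506,290:560]=c
cv2.imwrite("pics/c7.png",f[:,:,::-1])
E
```

```text
clock: 27.6
tool_pos: [0.6726, 0.2154, 0.3625]
orientation: [-179.9, 0.0, -60.3]
force: [0.5, -0.0, -0.0]
opening: 0.0435
gripper_force: 0.0
```

View pics/c7.png

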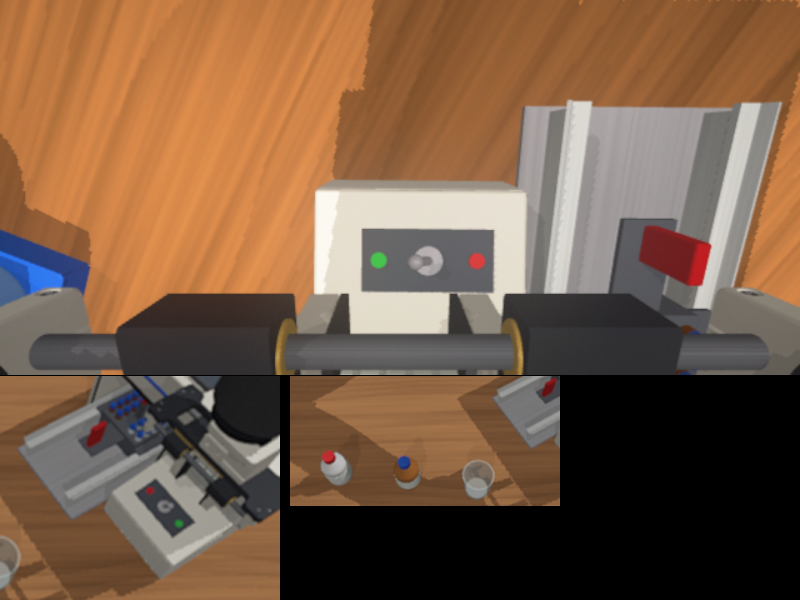

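The ball is now at about (416,262) in the panel, left of the washer on the green side. The bottles and beaker are undisturbed. I check the ball against projections of both toggle states.

Run:
```python
from h import *
from plant import *
o=get_obs();s=cam(o,snapshot("wrist"));p,q=pickle.load(open("pq2.pkl","rb"))
print(proj(s,w(q,[(-.0709,-.1554,.1144),(-.0709,-.1746,.1144)]))*1.25)
```

```text
[[446.20611942 264.4535978 ]
 [414.90024682 264.43870484]]
```

The ball matches the run side (415 predicted for green, 446 for red), so I hand in.

```bash
python3 -c "
from plant import *
print(close_job())"
```

```text
the job is handed in; nothing more can be done
None
```

The rack is fully home in the bay with its red tab outwards, the toggle is on the green (run) side, the bottles and beaker are where they stood, and the job was handed in at about 28 s; no verdict was returned.

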